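# Pin the clamshell jig over a pine blank and hold it shut

## Task

Slide the pine blank along its channel in the jig, under the blue bridge, until it is fully home against the end stop, then swing the hinged lid down over it. Take the red-knobbed pin out of the rack and push it straight down through the lid's hole into the hole in the base until its collar sits on the lid. Finish while still holding the red pin by its knob and pressing it down, so that the sprung lid stays fully shut; leave the black-knobbed pin and everything else on the bench alone.

Things in the scene. Friction and masses are not known exactly. Their poses are not given: they have to be found in the camera images.
- jig: Fixed clamshell jig. Plywood base plate, in jig axes x -80..80, y -130..100, z 0..16 mm; the origin is 10 mm over the bench, on feet. Channel along y centred at x = 15: floor z 16, two aluminium rails 31 mm apart inside, top z 28, from y -60 to the stop; below y -60 the plate is bare. Aluminium boss with the pin hole at x -45, y 0, 36 x 44 mm, top z 40.
- bridge (a point): Middle of the underside of the blue bridge over the channel (jig x 15, y 65, z 38 mm); it is 30 mm long in y (50..80), its top at z = 46 mm. The blank passes beneath with 3 mm to spare.
- channel_stop (a point): Middle of the channel's floor at the face of the dark end stop (jig x 15, y 90, z 16 mm; stop 9 mm thick, top z 46). Fully home, the blank's +y end is at this point.
- jig_hole (a point): Centre of the upper mouth of the vertical pin hole in the jig's boss, 12 mm diameter, 40 mm deep (right through the plate); jig x -45, y 0, z 40 mm.
- lid_hinge (a point): Middle of the lid's hinge axis, which runs along the jig's y: jig x 75, y 0, z 45 mm.
- lid (a joint): Lid hinge, rad: 0 shut (level, jig z 40..50 mm), 1.57 upright, limit 2.0; starts open at 1.62..1.88. 0.2 kg, friction 0.06 N m; pushed towards the boss to below about 1 rad it falls by itself. A sprung rubber pad beneath it, 60 mm from the axis, meets the blank: left alone it rests ajar at 0.03 to 0.09 rad; about 5 N down at its hole shuts it.
- lid_edge (a point): Middle of the lid's free edge, 135 mm from the hinge axis. The lid is an aluminium plate 10 mm thick, 60 mm wide (jig y -30..30), reaching 10 to 135 mm from the axis, which lies at mid-thickness.
- lid_hole (a point): Centre of the lid's pin hole (13 mm diameter, 10 mm deep, 120 mm from the hinge axis) on its outer face, the upper one when shut. Directly over jig_hole when shut.
- blank: Pine blank, 28 (x) by 190 (y) by 19 mm, 0.07 kg, loose in the channel along the jig's y. Origin: centre of its underside. Starts 48 to 80 mm short of home, sticking out at the -y end; home, its origin is at jig x 15, y -5, z 16 mm, its -y end at y -100, and 40 mm of it still stand out of the rails.
- rack: Dark wooden pin rack fixed on the black bench mat (8 mm thick), 150 (x) by 40 (y) by 50 mm high, origin centre of its underside. Two 12 mm vertical through holes at its x = -50 and +50 mm, y = 0; either pin may be in either.
- pin_red: Pin with a red round knob, standing in the rack. Origin: centre of its collar's underside, z up. Below: steel shank 10 mm diameter, 45 mm long with a 5 mm chamfered tip. Above: steel collar 30 mm diameter, 5 mm thick, then the knob, 22 mm diameter from 5 to 37 mm above the origin. 0.08 kg. Fits the jig's holes.
- pin_black: Like it but with a black knob and a short brass shank of 22 mm; belongs to another jig, leave it in the rack.
- tape: Roll of masking tape, 100 mm across, 25 mm high; bystander.
- nippers: Blue-handled flush nippers lying flat, 138x92x11 mm; bystander.
- orange_block: Small orange-brown wood block 42x36x14 mm; bystander.
- bone: Cream bone blank 10x54x10 mm; bystander.
Mind the look-alikes: they are no part of the job. There is more than one size of the pin_red; the one meant has the size given above.

How it is judged:
By the outcome, as a careful person would: the job done as asked, in the order asked, and still so for the second after the job is handed in, while the arm keeps its last pose, push and grip.
It also fails if it takes over 64 s, if anything falls off the work surface, if the arm or the gripper's body presses on something with over 40 N, if the wrist force passes 120 N, or if a joint passes its speed limit or range.

## Robot

A 6-joint arm with a two-finger parallel gripper is mounted at the origin on the work surface; the furniture and walls round the work are solid. World frame = base frame: x ahead of the robot, y to its left, z up, the work surface at z = 0. Lengths are in m, angles in rad, forces in N, time in s.
With the tool pointing down it reaches from about 0.425 to 0.95 m from the base axis. Payload 3.5 kg.
Tool frame: the origin (TCP) lies at the very end of the fingers, on their centre line; the grasp point (between the pads) lies 19 mm behind it (r.grip_point_offset is the distance from the TCP to the grasp point, in m); z points along the fingers, y is the direction in which the jaws open and shut (so a half turn about z gives the same grasp; the last joint's range is limited). The gripper opens to 85 mm and grips with 20 to 120 N. Pads are 22 mm wide; open, the fingers measure 114 mm over their backs; the gripper's body (76 mm by 85 mm) begins 54 mm behind the grasp point. The pads swing forward as they close: fully open they stand 13 mm farther back than shut.
Start: joints at [-1.331, 0.286, 1.577, -0, 1.279, -0.15], TCP at [0.257, -0.624, 0.231] pointing down, gripper open.
Joint ranges: [-2.77, 2.77], [-0.9, 2.22], [0.21, 2.48], [-1.53, 4.67], [0.24, 2.81], [-2.84, 2.84]. Speed limits (rad/s): [2.79, 2.79, 3.14, 3.14, 3.14, 3.14].

## Interface

Orientations are given as a 3x3 rotation matrix whose columns are the frame's x, y, z axes.
In Python, from cell import r gives the robot as it stands. The module is installed in compiled form; this text tells all that it offers. Calls block until the motion is done:
- r.reach(position, orientation): joint-space move of the TCP to a pose.
- r.move_linear(position, orientation=None, feed=0.15): straight line of the TCP; orientation=None keeps the orientation; feed is the mean speed in m/s.
- r.movej(angles): joint-space move.
- r.let_go() and r.grasp(grip_force=None): open the fingers fully, or close them until they stop; grip_force is the grip in N (None keeps the last).
- r.dwell(seconds).
- r.inverse_kinematics(position, orientation): joint angles nearest the present ones, or None.
- r.capture(name): name is "side" or "top" or "wrist"; returns a dict with "img" (480x640x3 uint8, red, green, blue), "intrinsics" (3x3 intrinsics, pixels), "R" (3x3) and "t" (3): a world point X has camera coordinates R X + t. Camera axes: x right, y down, z forward; pixel columns grow to the right and rows downward; lengths in m; the calibration is good to about 2 mm. The wrist camera is an equidistant fisheye: a pixel r from the principal point sees the ray r / f radians off the axis. A picture is of the moment at which its call begins. There is no depth.
A pose or a line that the arm cannot do raises r.Unreachable and nothing moves.
- r.job_done(): hands the job in, once; it reports no verdict.
Trained networks look in the newest picture that a camera, given by its name, has taken for a name from the list of things; names that differ only in an ending like _2 or _b are one class to them, and where a whole thing is asked for, a point or a joint stands for the part that bears it (a point fixed in the world has none). Each returns a list of dicts, best first, with "p" (0 to 1); they miss things now and then, are a little off and sometimes report something else, mostly with a low value. They report only what shows in the picture. A call takes as long as a camera call. They do not tell look-alikes from the thing itself.
- r.cut_out(camera, query): "mask" (480x640 bool, what is visible of it).
- r.place_of(camera, query): "location" ([x, y, z] in m, in world coordinates, good to about 4 mm: a listed point, or the origin of a listed thing).
Readings, each from a call of its own:
- r.get_time_s(): time.
- r.get_qpos(): joint angles.
- r.get_qvel(): joint speeds.
- r.get_effort(): joint torques, N m.
- r.get_position(): TCP position.
- r.get_tool_rot(): TCP orientation.
- r.get_ft_force(): force on the tool from outside, world axes, zero at the start.
- r.get_torque(): the same for the moment, N m.
- r.get_grip_width(): finger opening in m.
Only numpy, scipy, OpenCV 4.12 (cv2) and the standard library are available. Lean on these libraries where they do the work, as an engineer would, in place of code of your own. Each camera call takes 0.05 s, during which the arm holds its last target.

## Working session

There is one attempt and no reset: what is moved stays moved. The work goes in short steps, each a Python script; the robot and the scene stay as the last script left them, time stands still between calls to the robot, and variables do not carry over. Pictures are saved under pics/ and viewed, and the job is handed in when it is done.

```bash
mkdir -p pics; ls; cat > h.py <<'E'
from cell import r
import numpy as np, cv2
def snap(c,n):
    d=r.capture(c); cv2.imwrite(f'pics/{n}.png',d['img'][:,:,::-1]); return d
E
python3 - <<'E'
from h import *
np.set_printoptions(precision=4,suppress=True)
for c in ['side','top','wrist']:
    d=snap(c,c+'0'); print(c,d['intrinsics'].tolist(),(-d['R'].T@d['t']),d['R'].tolist())
    for q in ['jig','bridge','channel_stop','jig_hole','lid_hinge','lid_edge','lid_hole','blank','rack','pin_red','pin_black']:
        print(q,[(round(x['p'],2),np.round(x['location'],4).tolist()) for x in r.place_of(c,q)][:3])
print(r.get_time_s(),r.get_tool_rot())
E
```

```text
pics
side [[444.3539075361423, 0.0, 317.1434540079492], [0.0, 444.3539075361423, 240.1997767971643], [0.0, 0.0, 1.0]] [ 0.4143 -0.7674  0.5708] [[0.9957572198148641, -0.09198076157676928, -0.0026643360017044597], [-0.05558282423241338, -0.5781439861970717, -0.814039360764889], [0.07333559052002711, 0.8107336620147937, -0.5808035988517644]]
jig [(0.93, [0.5177, -0.004, 0.0114])]
bridge [(0.59, [0.5365, 0.0658, 0.0452])]
channel_stop [(0.67, [0.5419, 0.0867, 0.0271])]
jig_hole [(0.52, [0.535, 0.0646, 0.0457])]
lid_hinge [(0.85, [0.5951, -0.0076, 0.0564])]
lid_edge [(0.79, [0.6289, -0.0049, 0.1841]), (0.64, [0.517, -0.0021, 0.0101])]
lid_hole [(0.59, [0.5947, -0.0025, 0.057]), (0.56, [0.6258, -0.0077, 0.1721])]
blank [(0.94, [0.526, -0.0736, 0.0257])]
rack [(0.61, [0.4944, -0.2944, 0.008])]
pin_red [(0.78, [0.4606, 0.1759, 0.0608]), (0.55, [0.449, -0.2867, 0.0555])]
pin_black [(0.73, [0.5482, -0.3004, 0.0587])]
top [[497.2594568268817, 0.0, 306.8550427447655], [0.0, 497.2594568268817, 244.3306522259353], [0.0, 0.0, 1.0]] [ 0.2895 -0.0846  1.1464] [[0.008114075522232728, -0.9999668860030
[... 692 characters left out ...]
0582]), (0.43, [0.4501, -0.2845, 0.0541]), (0.32, [0.6271, -0.0094, 0.1904])]
pin_black [(0.69, [0.6272, -0.0115, 0.189]), (0.45, [0.5455, -0.3029, 0.0589])]
wrist [[371.64829954431775, 0.0, 314.5700792433016], [0.0, 371.64829954431775, 233.15812448121957], [0.0, 0.0, 1.0]] [ 0.3291 -0.5943  0.3745] [[0.37971501776928296, -0.9251034662274651, 0.0002864514007893197], [-0.8789603954332409, -0.36067867386965075, 0.31199281638440535], [-0.2885223189639173, -0.11872013725380318, -0.9500844175493691]]
jig []
bridge []
channel_stop []
jig_hole []
lid_hinge []
lid_edge []
lid_hole []
blank []
rack []
pin_red []
pin_black []
1.8 [[ 0.925  0.38  -0.   ]
 [ 0.38  -0.925 -0.   ]
 [-0.     0.    -1.   ]]
```

View pics/side0.png

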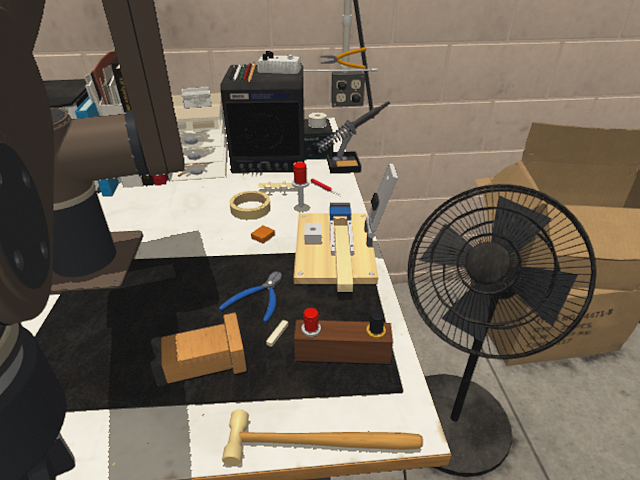

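View pics/top0.png

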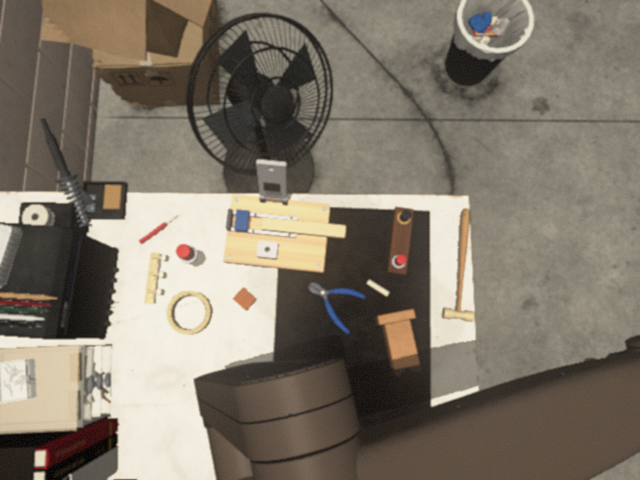

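View pics/wrist0.png

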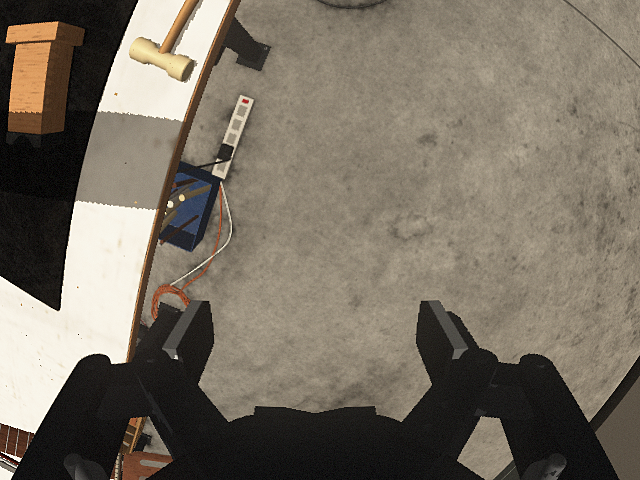

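```bash
cat >> h.py <<'E'
np.set_printoptions(precision=4,suppress=True)
def down(a):
    c,s=np.cos(a),np.sin(a)
    return np.array([[c,s,0],[s,-c,0],[0,0,-1.]])
def ray(d,u,v,fish):
    K=d['intrinsics']; a=(u-K[0,2])/K[0,0]; b=(v-K[1,2])/K[1,1]
    if fish:
        th=np.hypot(a,b); k=np.sin(th)/th if th>0 else 1; x=np.array([a*k,b*k,np.cos(th)])
    else: x=np.array([a,b,1.])
    x=d['R'].T@x; return -d['R'].T@d['t'], x/np.linalg.norm(x)
def proj(d,X,fish):
    x=d['R']@np.asarray(X)+d['t']; K=d['intrinsics']
    if fish:
        rr=np.hypot(x[0],x[1]); th=np.arctan2(rr,x[2]); a,b=x[:2]/rr*th
    else: a,b=x[:2]/x[2]
    return np.array([K[0,0]*a+K[0,2],K[1,1]*b+K[1,2]])
def tri(rays):
    A=np.zeros((3,3));B=np.zeros(3)
    for o,u in rays:
        P=np.eye(3)-np.outer(u,u);A+=P;B+=P@o
    X=np.linalg.solve(A,B); return X,[np.linalg.norm((np.eye(3)-np.outer(u,u))@(X-o)) for o,u in rays]
E
python3 - <<'E'
from h import *
import pickle
S=r.capture('side');T=r.capture('top')
for a,b in [((488,265),(275,103)),((498,187),(260,15))]:
    print('fan',tri([ray(S,*a,0),ray(T,*b,0)]))
views={'side':S,'top':T}
for i,(p) in enumerate([(0.45,-0.25,0.30),(0.45,-0.03,0.32)]):
    r.reach(p,down(-0.1)); d=snap('wrist','w%d'%(i+1)); views['w%d'%(i+1)]=d
    for q in (['rack','pin_red','pin_black'] if i==0 else ['jig','bridge','channel_stop','jig_hole','lid_hinge','lid_edge','lid_hole','blank']):
        print(q,[(round(x['p'],2),np.round(x['location'],4).tolist()) for x in r.place_of('wrist',q)][:2])
pickle.dump(views,open('v.pkl','wb'))
print(r.get_time_s())
E
```

```text
fan (array([ 0.8851,  0.0037, -0.0799]), [np.float64(0.0006640322751480538), np.float64(0.0006640322751483345)])
fan (array([0.9244, 0.0309, 0.1376]), [np.float64(0.05544822905465569), np.float64(0.05544822905465584)])
rack [(0.61, [0.4972, -0.2946, 0.0093]), (0.42, [0.5932, -0.0062, 0.0568])]
pin_red [(0.9, [0.4602, 0.1796, 0.0623]), (0.81, [0.4431, -0.2828, 0.0582])]
pin_black [(0.62, [0.5451, -0.3049, 0.0558]), (0.57, [0.332, 0.1795, -0.0021])]
jig [(0.6, [0.5199, 0.0034, 0.0098])]
bridge [(0.83, [0.5426, 0.0647, 0.0476])]
channel_stop [(0.75, [0.5458, 0.0853, 0.0224])]
jig_hole [(0.55, [0.4736, 0.0079, 0.0525])]
lid_hinge [(0.74, [0.5951, -0.009, 0.0526])]
lid_edge []
lid_hole []
blank [(0.63, [0.5278, -0.077, 0.0248])]
5.0083
```

View pics/w1.png

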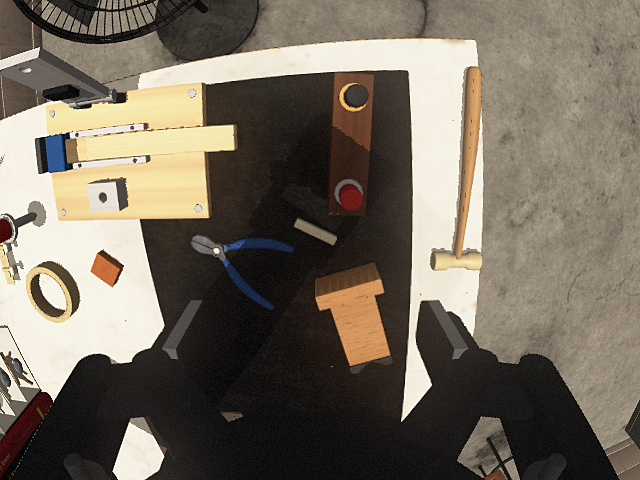

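View pics/w2.png

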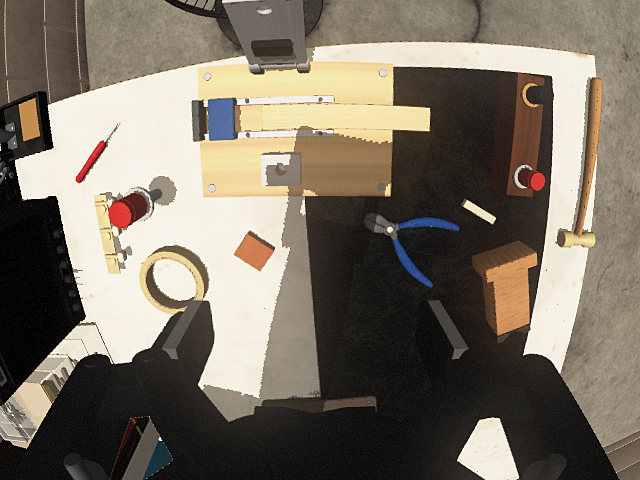

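```bash
python3 - <<'E'
import cv2
a=cv2.imread('pics/w2.png')[50:210,185:440]
cv2.imwrite('pics/z2.png',cv2.resize(a,None,fx=3.1,fy=3.1,interpolation=cv2.INTER_CUBIC))
a=cv2.imread('pics/w1.png')[60:230,30:390]
cv2.imwrite('pics/z1.png',cv2.resize(a,None,fx=2.2,fy=2.2,interpolation=cv2.INTER_CUBIC))
E
```

```text
(no output)
```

View pics/z2.png

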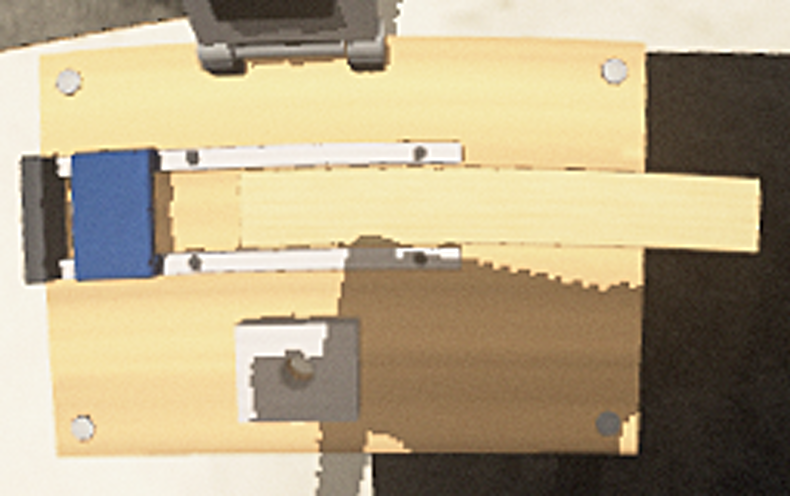

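View pics/z1.png

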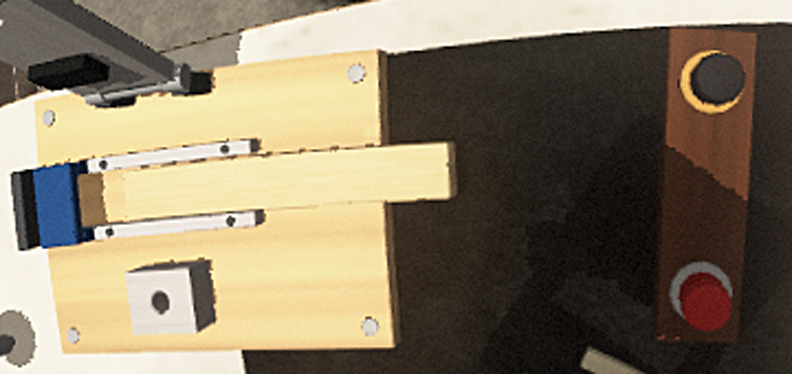

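```bash
python3 - <<'E'
from h import *
import pickle
from scipy.optimize import least_squares
V=pickle.load(open('v.pkl','rb'))
z2=lambda p:(np.array(p)/3.1+[185,50]-0.35); z1=lambda p:(np.array(p)/2.2+[30,60]-0.3)
O=[('w2',(80,-130,16),z2((645,44))),('w2',(-80,-130,16),z2((637,454))),('w2',(80,100,16),z2((40,57))),('w2',(-80,100,16),z2((58,454))),
('w2',(-45,0,40),z2((299,367))),('w2',(15,65,46),z2((114,214))),('w2',(-.5,-60,28),z2((461,249))),('w2',(30.5,-60,28),z2((461,163))),
('w1',(80,-130,16),z1((380,50))),('w1',(-80,-130,16),z1((388,347))),('w1',(-80,100,16),z1((65,351))),('w1',(-45,0,40),z1((160,302)))]
def T(p,X):
    c,s=np.cos(p[3]),np.sin(p[3]); X=np.array(X)/1000
    return np.array([p[0]+c*X[0]-s*X[1],p[1]+s*X[0]+c*X[1],p[2]+X[2]])
def f(p): return np.concatenate([proj(V[v],T(p,X),1)-u for v,X,u in O])
s=least_squares(f,[.516,0,.01,-.1],loss='soft_l1'); print(s.x); print(f(s.x).reshape(-1,2))
p=s.x
for n,X in dict(hole=(-45,0,40),bridge=(15,65,38),stop=(15,90,16),hinge=(75,0,45)).items(): print(n,T(p,X))
print('hole tri',tri([ray(V['w2'],*z2((299,367)),1),ray(V['w1'],*z1((160,302)),1)]))
# blank -y end top, z35
def on(v,u,z):
    o,d=ray(V[v],*u,1); return o+d*(z-o[2])/d[2]
e=[on('w2',z2(q),.045) for q in((760,180),(757,251))]; 
c,sn=np.cos(p[3]),np.sin(p[3]);
J=lambda X:np.array([[c,sn],[-sn,c]])@(X[:2]-p[:2])*1000
print('blank end',e,[J(x) for x in e])
# pins: knob tops and collars
for nm,kt,ct,in [('red',(716,308) ,None),('blk',(728,78),None)]: pass
S,Tp=V['side'],V['top']
for n in ['w1','w2']:
    img=V[n]['img']; 
    a=img[60:240,320:380] if n=='w1' else img[60:210,490:570]
    cv2.imwrite(f'pics/p{n}.png',cv2.resize(a[:,:,::-1],None,fx=4 if n=='w2' else 3.3,fy=4 if n=='w2' else 3.3,interpolation=cv2.INTER_CUBIC))
cv2.imwrite('pics/ps.png',cv2.resize(S['img'][300:375,280:400,::-1],None,fx=6,fy=6,interpolation=cv2.INTER_CUBIC))
print(r.get_time_s())
E
```

```text
[ 0.5165  0.0005  0.0083 -0.1   ]
[[ 0.1074 -0.0975]
 [-0.7474 -0.4471]
 [ 0.3991 -1.2046]
 [-0.1673  0.3581]
 [-0.7088  1.5864]
 [-0.5555 -0.1235]
 [ 0.1313 -0.3836]
 [ 0.2612  0.4026]
 [-0.2175 -0.0751]
 [ 2.7389  0.0466]
 [-0.364   0.607 ]
 [ 0.6967 -0.3793]]
hole [0.4717 0.005  0.0483]
bridge [0.5379 0.0636 0.0463]
stop [0.5404 0.0885 0.0243]
hinge [ 0.5911 -0.007   0.0533]
hole tri (array([0.4729, 0.0036, 0.052 ]), [np.float64(0.0009843701373876898), np.float64(0.0009843701373877262)])
blank end [array([ 0.5282, -0.1714,  0.045 ]), array([ 0.5017, -0.1684,  0.045 ])] [array([  28.8756, -169.8059]), array([   2.2181, -169.5343])]
5.0083
```

```bash
python3 -c "
import cv2,numpy as np
a=cv2.imread('pics/pw1.png');b=cv2.imread('pics/pw2.png');h=600
o=np.zeros((h,600,3),np.uint8);o[:a.shape[0],:a.shape[1]]=a[:h];o[:b.shape[0],250:250+b.shape[1]]=b;cv2.imwrite('pics/pp.png',o);print(a.shape,b.shape)"
```

```text
(594, 198, 3) (600, 320, 3)
```

View pics/pp.png

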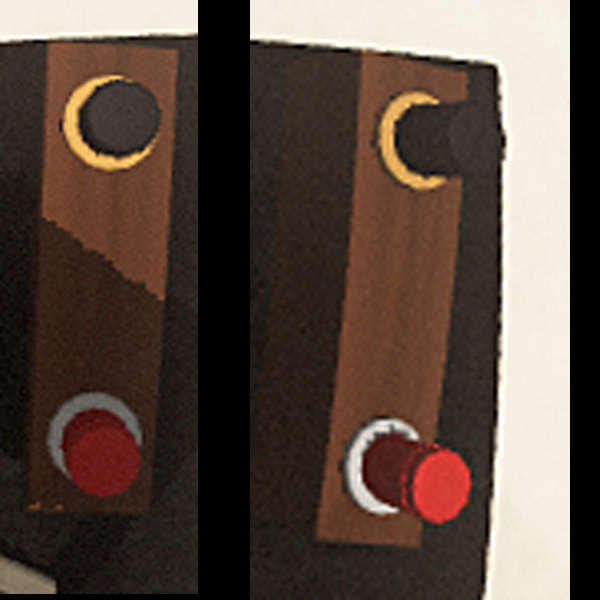

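View pics/ps.png

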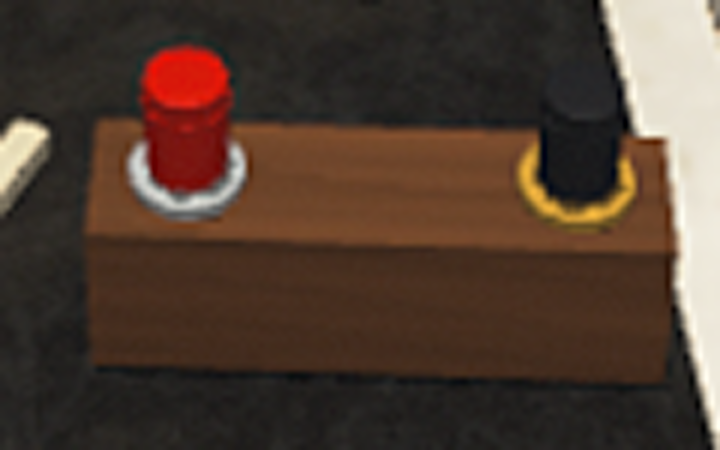

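```bash
cat >> h.py <<'E'
JP=np.array([.5167,.0002,.010]);JY=-0.1
def J2W(x,y,z):
    c,s=np.cos(JY),np.sin(JY); return JP+np.array([c*x-s*y,s*x+c*y,z])/1000
def W2J(X):
    c,s=np.cos(JY),np.sin(JY); d=(np.asarray(X)-JP)*1000; return np.array([c*d[0]+s*d[1],-s*d[0]+c*d[1],d[2]])
E
python3 - <<'E'
from h import *
import pickle
V=pickle.load(open('v.pkl','rb'))
print('knobtop',tri([ray(V['w1'],350.9,199.7,1),ray(V['w2'],537.75,181.25,1),ray(V['side'],311.2,312.8,0)]))
print('knobtop blk w1,side',tri([ray(V['w1'],320+120/3.3,60+116/3.3,1),ray(V['side'],280+583/6,300+92/6,0)]))
for a in (JY-np.pi/2,JY+np.pi/2): print(r.inverse_kinematics(J2W(15,-195,80),down(a)),r.inverse_kinematics(J2W(15,-195,22),down(a)))
E
```

```text
knobtop (array([ 0.4457, -0.2868,  0.0941]), [np.float64(0.0015309676212266242), np.float64(0.001437882047742741), np.float64(0.0028320952666864236)])
knobtop blk w1,side (array([ 0.5451, -0.3001,  0.0916]), [np.float64(0.001492743007112341), np.float64(0.0014927430071121051)])
[-0.5495  0.1721  1.9927 -0.      0.9769  2.6921] [-0.5495  0.2649  2.0106 -0.      0.8661  2.6921]
[-0.5495  0.1721  1.9927 -0.      0.9769 -0.4495] [-0.5495  0.2649  2.0106 -0.      0.8661 -0.4495]
```

```bash
python3 - <<'E'
from h import *
a=JY+np.pi/2
r.grasp(60); print(r.get_grip_width())
r.reach(J2W(15,-195,80),down(a))
r.move_linear(J2W(15,-195,21.5),feed=0.15)
f0=r.get_ft_force(); print('f0',f0,r.get_time_s())
r.move_linear(J2W(15,-116,21.5),feed=0.06)
print(r.get_ft_force()-f0, W2J(r.get_position()))
y=-116
while y<-98:
    y+=1.5; r.move_linear(J2W(15,y,21.5),feed=0.05)
    f=r.get_ft_force()-f0; print(y,f,W2J(r.get_position())[1])
    if np.linalg.norm(f[:2])>8: break
print(r.get_time_s()); snap('wrist','w3'); snap('top','t3'); snap('side','s3')
print(r.place_of('top','blank')[:1])
E
```

```text
0.00015894786114904893
f0 [0.7215 0.2223 0.1313] 7.925
[-0.4135  0.1424  0.1501] [  14.754  -116.0135   21.2444]
-114.5 [-1.3321 -0.7492 -0.3199] -114.48298001609169
-113.0 [-0.451  -0.9066 -0.0986] -112.9182220733696
-111.5 [-0.7639 -0.7035  0.4401] -111.36379056545962
-110.0 [-0.5971 -1.2198 -0.6528] -110.04114974666885
-108.5 [-1.5326 -6.1684 -0.3281] -109.95726896393937
-107.0 [ -1.9656 -10.4054  -0.7345] -109.91037681491294
10.8917
[{'location': [0.5321, -0.0081, 0.0258], 'p': 0.71}]
```

```bash
python3 -c "
import cv2,numpy as np
a=cv2.imread('pics/t3.png')[150:290,200:380];a=cv2.resize(a,None,fx=4,fy=4,interpolation=cv2.INTER_CUBIC);cv2.imwrite('pics/t3z.png',a)
a=cv2.imread('pics/s3.png')[150:310,270:420];a=cv2.resize(a,None,fx=3.7,fy=3.7,interpolation=cv2.INTER_CUBIC);cv2.imwrite('pics/s3z.png',a)"
```

```text
(no output)
```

View pics/t3z.png

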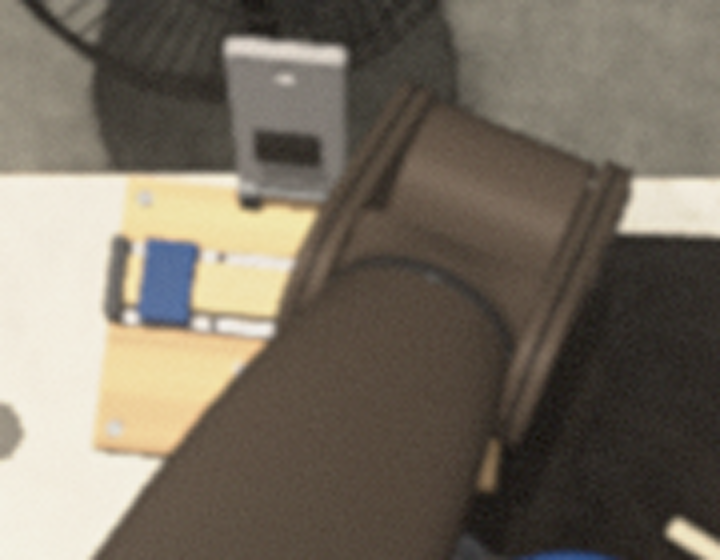

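View pics/s3z.png

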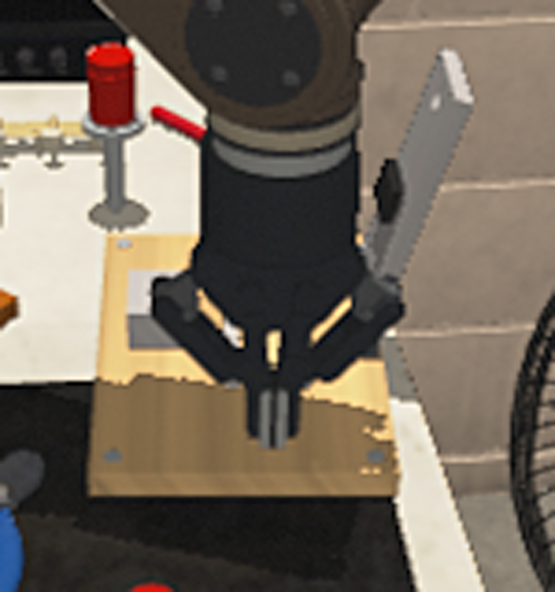

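View pics/w3.png

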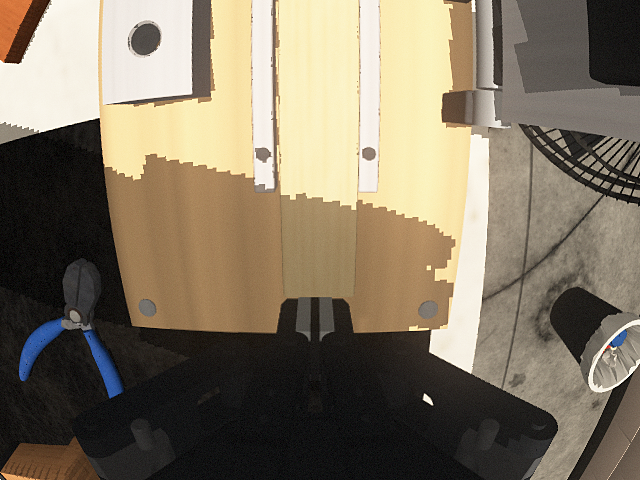

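```bash
python3 - <<'E'
from h import *
def ax(phi,rho=122,off=5): return 75-rho*np.cos(phi)+off*np.sin(phi), 45+rho*np.sin(phi)+off*np.cos(phi)
p=J2W(15,-120,21.5); r.move_linear(p,feed=.1)
r.move_linear(J2W(15,-125,250),feed=.4)
R=down(JY)
r.reach(J2W(145,0,260),R)
snap('wrist','w4'); d=snap('side','s4')
print(r.place_of('side','lid_edge')[:1], r.get_time_s())
print([r.inverse_kinematics(J2W(x+11,0,z),R) is not None for x,z in map(ax,(1.9,1.5,1.,.5))], W2J(r.get_position()))
E
python3 -c "
import cv2
a=cv2.imread('pics/s4.png')[50:310,200:520];cv2.imwrite('pics/s4z.png',cv2.resize(a,None,fx=2.3,fy=2.3))"
```

```text
[{'location': [0.6257, -0.006, 0.1871], 'p': 0.68}] 13.85
[True, True, True, True] [144.8461  -0.3042 259.8458]
```

View pics/s4z.png

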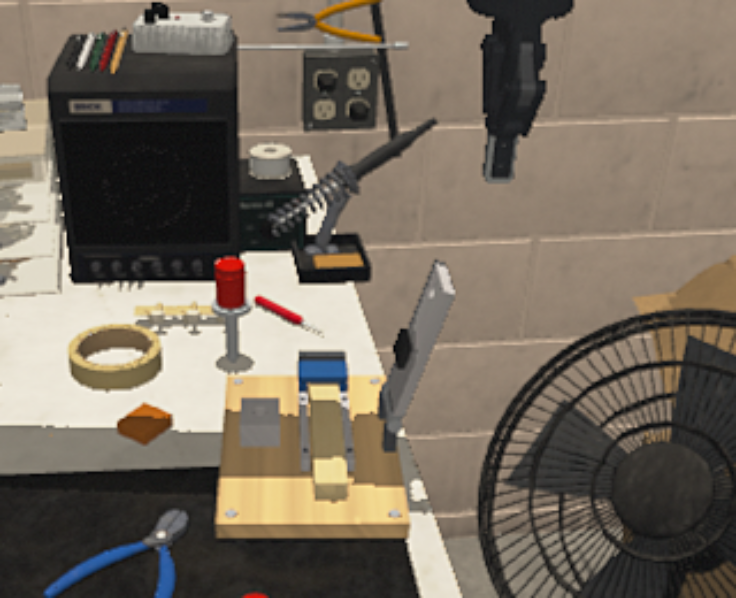

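View pics/w4.png

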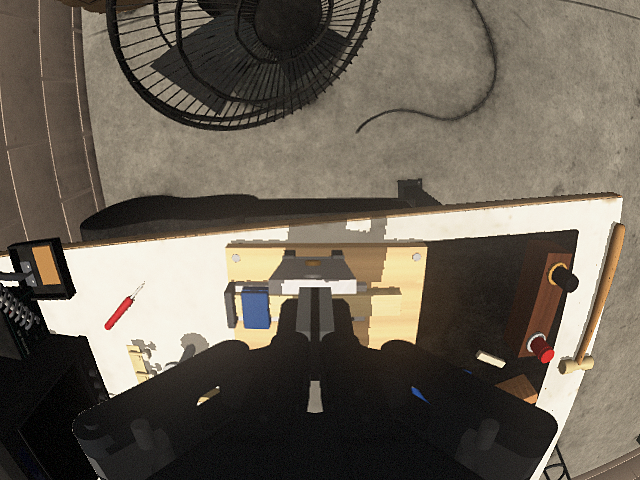

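```bash
python3 - <<'E'
from h import *
def ax(phi,rho=122,off=5): return 75-rho*np.cos(phi)+off*np.sin(phi), 45+rho*np.sin(phi)+off*np.cos(phi)
x0,z0=ax(1.9)
r.move_linear(J2W(145,0,z0-5),feed=.25)
f0=r.get_ft_force()
for phi in (1.9,1.7,1.5,1.3,1.1,.9):
    x,z=ax(phi); r.move_linear(J2W(x+11,0,z-5),feed=.12); print(phi,r.get_ft_force()-f0)
snap('side','s5')
for phi in (.7,.5):
    x,z=ax(phi); r.move_linear(J2W(x+11,0,z),feed=.12); print(phi,r.get_ft_force()-f0)
snap('side','s6');print(r.place_of('side','lid_edge')[:1],r.get_time_s())
E
python3 -c "
import cv2,numpy as np
a=np.hstack([cv2.imread('pics/s%d.png'%i)[120:310,230:430] for i in(5,6)]);cv2.imwrite('pics/s6z.png',cv2.resize(a,None,fx=2,fy=2))"
```

```text
1.9 [-0.3164  0.7362 -0.8481]
1.7 [-0.7218  1.0083 -0.523 ]
1.5 [-0.3244  1.6144 -0.9487]
1.3 [-0.1692  1.1109 -0.1879]
1.1 [ 0.5146  0.1571 -0.7704]
0.9 [ 0.1008  0.8736 -0.6804]
0.7 [-0.4135  0.9873 -0.9669]
0.5 [ 0.1012  0.253  -0.1378]
[{'location': [0.4586, 0.0085, 0.0678], 'p': 0.65}] 17.275
```

View pics/s6z.png

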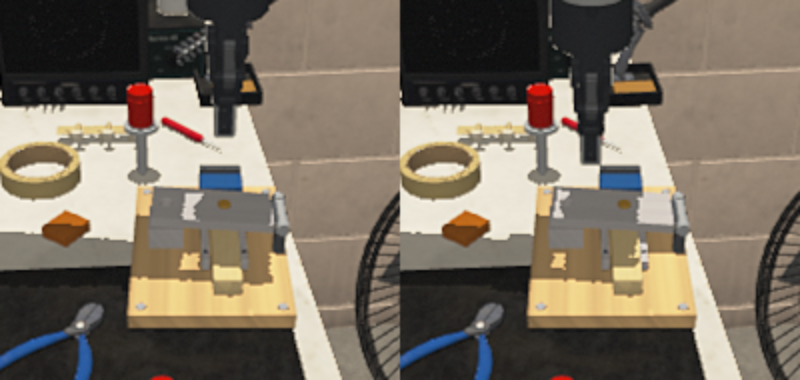

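```bash
python3 - <<'E'
from h import *
import pickle
R=down(-0.133)
r.move_linear(J2W(0,0,220),feed=.4)
r.let_go()
o=[]
r.reach(J2W(-45,0,190),R); d1=snap('wrist','w7'); 
print([(x['p'],x['location']) for x in r.place_of('wrist','lid_hole')][:2])
r.reach((0.445,-0.287,0.20),R); d2=snap('wrist','w8')
print([(x['p'],x['location']) for x in r.place_of('wrist','pin_red')][:2])
pickle.dump((d1,d2),open('v2.pkl','wb')); print(r.get_position(),r.get_time_s())
E
```

```text
[(0.93, [0.4742, 0.0028, 0.0705])]
[(0.64, [0.4439, -0.2856, 0.0576])]
[ 0.4456 -0.2858  0.2001] 20.15
```

View pics/w7.png

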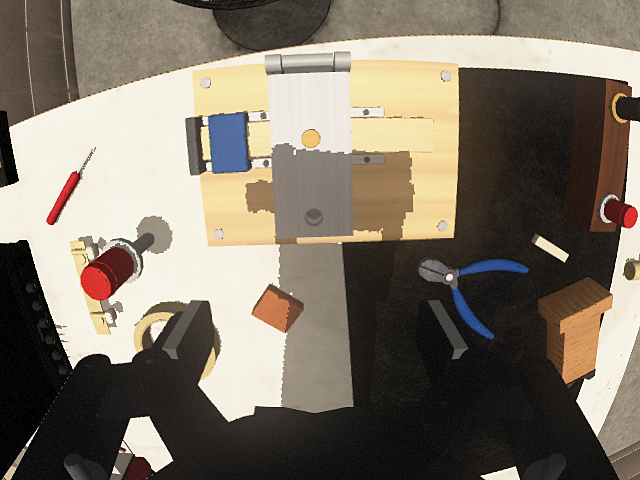

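View pics/w8.png

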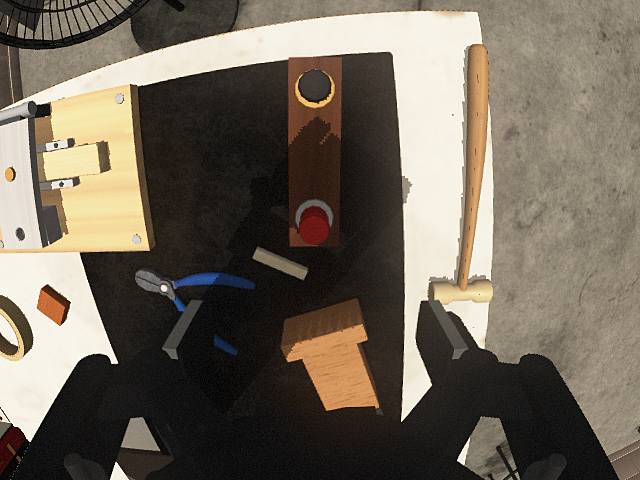

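```bash
python3 - <<'E'
from h import *
import pickle
V=pickle.load(open('v.pkl','rb')); d1,d2=pickle.load(open('v2.pkl','rb'))
a=cv2.resize(d1['img'][190:240,280:350,::-1],None,fx=5,fy=5,interpolation=cv2.INTER_CUBIC)
b=cv2.resize(d2['img'][190:250,280:350,::-1],None,fx=5,fy=5,interpolation=cv2.INTER_CUBIC)
w3=cv2.imread('pics/w3.png'); c=cv2.resize(w3[10:70,110:180],None,fx=5,fy=5,interpolation=cv2.INTER_CUBIC)
o=np.zeros((600,700,3),np.uint8); o[:250,:350]=a; o[:300,350:]=b; o[300:,:350]=c; cv2.imwrite('pics/zz.png',o)
# camera in tool
Rt=down(-0.133); C=-d2['R'].T@d2['t']; print('cam in tool',Rt.T@(C-r.get_position()), d2['R']@Rt)
print(r.get_tool_rot())
E
```

```text
cam in tool [ 0.0786  0.001  -0.1432] [[ 0.0003  1.     -0.0003]
 [-0.9502  0.0002 -0.3115]
 [-0.3115  0.0004  0.9502]]
[[ 0.9914 -0.1307  0.0002]
 [-0.1307 -0.9914  0.0002]
 [ 0.0002 -0.0003 -1.    ]]
```

View pics/zz.png

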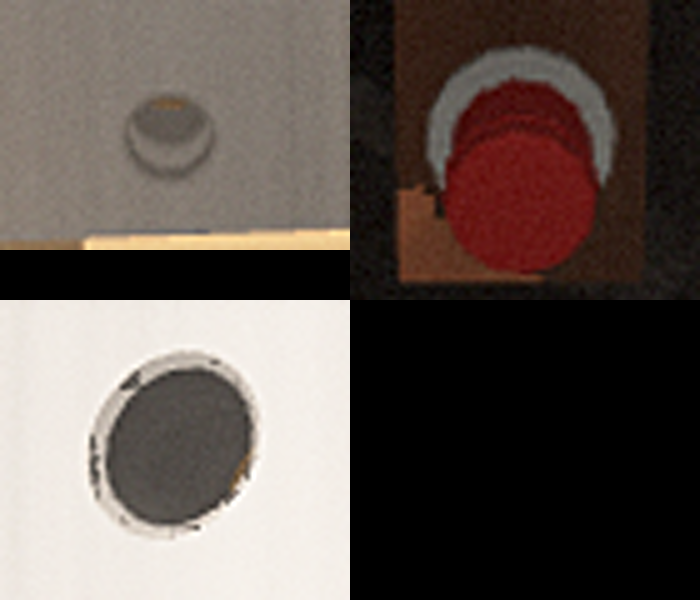

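```bash
python3 - <<'E'
from h import *
import pickle
V=pickle.load(open('v.pkl','rb')); d1,d2=pickle.load(open('v2.pkl','rb'))
def on(d,u,z):
    o,w=ray(d,*u,1); return o+w*(z-o[2])/w[2]
z2=lambda p:(np.array(p)/3.1+[185,50]-0.35); z1=lambda p:(np.array(p)/2.2+[30,60]-0.3)
print('knob',on(d2,(313.8,229.8),.095),'collar',on(d2,(313.8,190+137/5),.063))
print('knob tri',tri([ray(V['w1'],350.9,199.7,1),ray(V['w2'],537.75,181.25,1),ray(d2,313.8,229.8,1)]))
for z in (.062,.067,.07): print('lidhole',z,on(d1,(313.4,216.4),z))
# w3 camera
Rt=down(JY+np.pi/2); A=d2['R']@down(-.133); C=J2W(14.8,-109.9,21.2)+Rt@np.array([.0786,.001,-.1432])
R3=A@Rt.T; d3=dict(R=R3,t=-R3@C,intrinsics=d2['intrinsics'])
print('jighole w3',on(d3,(144.4,38.6),.05))
print('w1',on(V['w1'],z1((160,302)),.05),'w2',on(V['w2'],z2((299,367)),.05))
print('tri',tri([ray(V['w1'],*z1((160,302)),1),ray(V['w2'],*z2((299,367)),1),ray(d3,144.4,38.6,1)]))
E
```

```text
knob [ 0.4451 -0.2863  0.095 ] collar [ 0.4452 -0.2863  0.063 ]
knob tri (array([ 0.4448, -0.2861,  0.0952]), [np.float64(0.00027974483423322776), np.float64(0.00029882899273834965), np.float64(0.0004344744974076973)])
lidhole 0.062 [0.4712 0.0052 0.062 ]
lidhole 0.067 [0.4726 0.005  0.067 ]
lidhole 0.07 [0.4734 0.0049 0.07  ]
jighole w3 [0.4731 0.0042 0.05  ]
w1 [0.4716 0.005  0.05  ] w2 [0.4736 0.0038 0.05  ]
tri (array([0.473 , 0.004 , 0.0509]), [np.float64(0.001239115416215038), np.float64(0.0008084870710366415), np.float64(0.00047115079596164483)])
```

```bash
python3 - <<'E'
from h import *
px,py=0.445,-0.2862
R=down(-0.133)
r.move_linear((px,py,0.12),R,feed=.2); r.move_linear((px,py,0.066),feed=.1)
f=r.get_ft_force(); print(f,r.get_position())
r.grasp(80); print(r.get_grip_width(),r.get_ft_force()-f)
r.move_linear((px,py,0.19),feed=.15)
print(r.get_grip_width(),r.get_ft_force()-f)
snap('side','s9')
r.reach((0.4725,0.0045,0.19),R)
d=snap('wrist','w9');snap('top','t9'); print(r.get_position(),r.get_time_s())
import pickle;pickle.dump(d,open('v3.pkl','wb'))
E
python3 -c "
import cv2
a=cv2.imread('pics/s9.png')[200:400,250:430];cv2.imwrite('pics/s9z.png',cv2.resize(a,None,fx=3,fy=3))"
```

```text
[-0.2685 -0.585   0.2429] [ 0.4455 -0.2866  0.0667]
0.01947429821463317 [0.7363 0.3269 2.7229]
0.01951417946217206 [ 0.064   0.2532 -1.9454]
[0.4728 0.0034 0.19  ] 24.2583
```

View pics/s9z.png

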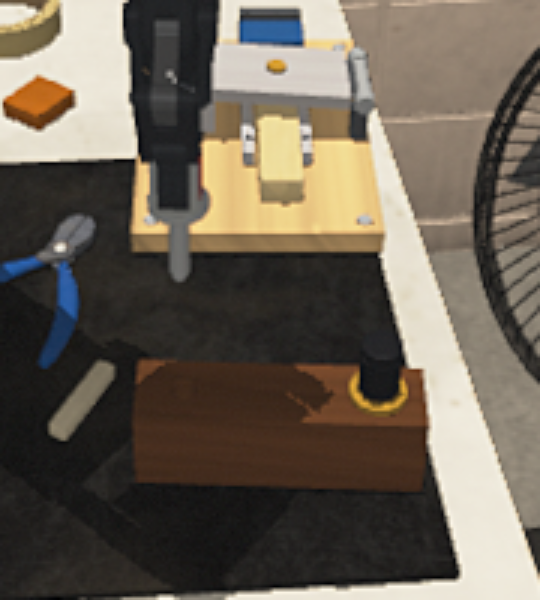

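View pics/w9.png

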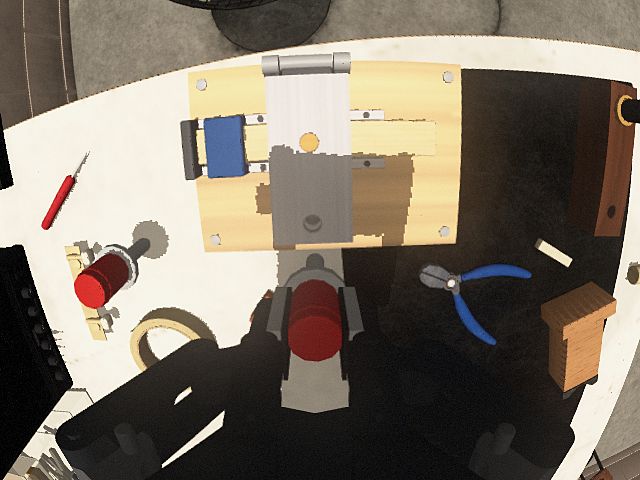

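```bash
python3 - <<'E'
from h import *
import pickle
d=pickle.load(open('v3.pkl','rb'))
a=cv2.resize(d['img'][200:370,255:375,::-1],None,fx=4.5,fy=4.5,interpolation=cv2.INTER_CUBIC)[:600*2]
cv2.imwrite('pics/w9z.png',cv2.resize(a,None,fx=.78,fy=.78))
p=np.array([.4728,.0034])
for n,z in (('tip',.137),('collar bot',.182),('collar top',.187),('knobtop',.219)): print(n,proj(d,[*p,z],1))
print('hole',[proj(d,[.4725,.0045,z],1) for z in(.05,.065,.07)])
E
```

```text
tip [314.2213 256.8657]
collar bot [314.264  293.4255]
collar top [314.2702 298.591 ]
knobtop [314.3211 339.3172]
hole [array([312.848 , 216.4253]), array([312.7855, 221.7828]), array([312.7632, 223.6936])]
```

View pics/w9z.png

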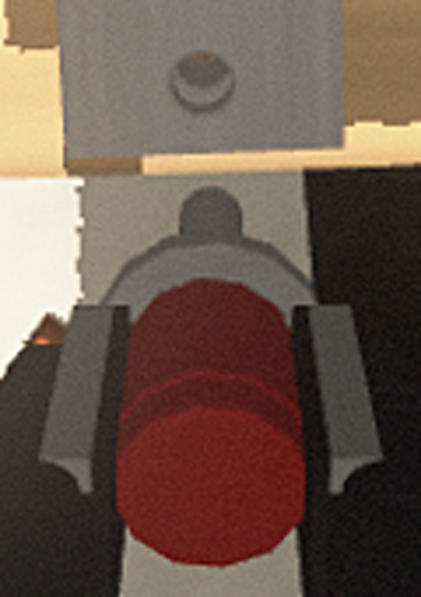

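```bash
cat >> h.py <<'E'
def settle(tx,ty,z,feed=.1):
    """linear move with correction of steady xy offset"""
    r.move_linear((tx,ty,z),feed=feed); p=r.get_position()
    e=p[:2]-np.array([tx,ty]); return e
E
python3 - <<'E'
from h import *
tx,ty=.4723,.0049
e=settle(tx,ty,.135); print(e)
c=np.array([tx,ty])-e
r.move_linear((*c,.125),feed=.05); print(r.get_position(),r.get_ft_force())
f0=r.get_ft_force()
z=.125
while z>.088:
    z-=.003; r.move_linear((*c,z),feed=.06); f=r.get_ft_force()-f0; p=r.get_position()
    print(round(z,4),p,f)
    if np.linalg.norm(f)>8: break
snap('side','s10');snap('wrist','w10');print(r.get_time_s())
E
```

```text
[ 0.0004 -0.0002]
[0.4717 0.0052 0.1247] [-0.447   0.1178 -1.4365]
0.122 [0.4718 0.0051 0.1219] [0.4856 0.4971 0.4486]
0.119 [0.4717 0.0052 0.1187] [-0.0169 -0.1347  1.169 ]
0.116 [0.4717 0.0052 0.1157] [ 0.9058 -0.0432  0.3942]
0.113 [0.4717 0.0052 0.1127] [ 0.254  -0.1477  0.5957]
0.11 [0.4717 0.0052 0.1097] [ 1.5165 -0.2083 -0.0426]
0.107 [0.4717 0.0052 0.1067] [-0.0185 -0.0826  0.0895]
0.104 [0.4717 0.0052 0.1037] [ 0.8701 -1.1629  0.0649]
0.101 [0.4717 0.0052 0.1007] [ 0.5689  0.2731 -0.1937]
0.098 [0.4717 0.0052 0.0977] [ 0.8054 -0.0215 -0.1066]
0.095 [0.4717 0.0052 0.0947] [0.9152 0.431  0.8289]
0.092 [0.4717 0.0052 0.0917] [-0.0546 -0.559  -0.4412]
0.089 [0.4717 0.0052 0.0887] [ 0.4198 -0.0361  0.1182]
0.086 [0.4717 0.0052 0.0857] [0.6765 0.3559 0.5493]
28.6583
```

```bash
python3 - <<'E'
from h import *
c=r.get_position()[:2]; c=np.array([.4719,.0051])
f0=np.array([-0.2,0,-1.0]); z=.086
while z>.055:
    z-=.0015; r.move_linear((*c,z),feed=.05); f=r.get_ft_force()-f0; p=r.get_position()
    print(round(z,4),p,f)
    if f[2]>13 or np.linalg.norm(f)>25: break
snap('side','s11');snap('wrist','w11');print(r.get_time_s(),r.get_grip_width())
E
python3 -c "
import cv2
a=cv2.imread('pics/s11.png')[120:320,250:430];cv2.imwrite('pics/s11z.png',cv2.resize(a,None,fx=3,fy=3,interpolation=cv2.INTER_CUBIC))"
```

```text
0.0845 [0.4718 0.0051 0.0844] [ 0.4648 -0.4119 -1.6652]
0.083 [0.4718 0.0051 0.0829] [-0.189  -0.7304  0.451 ]
0.0815 [0.4718 0.0051 0.0814] [ 0.1918 -0.2216 -0.3978]
0.08 [0.4718 0.0051 0.0799] [ 0.2619 -0.171   0.0013]
0.0785 [0.4719 0.0051 0.0784] [ 0.1371  0.1644 -0.1912]
0.077 [0.4719 0.0051 0.0769] [-0.4628 -0.4906 -0.2718]
0.0755 [0.4719 0.0051 0.0755] [ 0.2696 -0.0604  1.1551]
0.074 [0.4719 0.0051 0.074 ] [-0.3015  0.0427  1.4094]
0.0725 [0.4719 0.0051 0.0725] [-0.6446 -0.197   2.153 ]
0.071 [0.4719 0.0051 0.071 ] [-0.4603  0.8688  3.1123]
0.0695 [0.4718 0.0051 0.0694] [-1.3989  0.0788  3.5309]
0.068 [0.4718 0.0051 0.0687] [-3.6618  0.6297  8.3982]
0.0665 [0.4719 0.0051 0.0686] [-7.5018  1.1409 17.5605]
32.0083 0.01967912777944762
```

View pics/s11z.png

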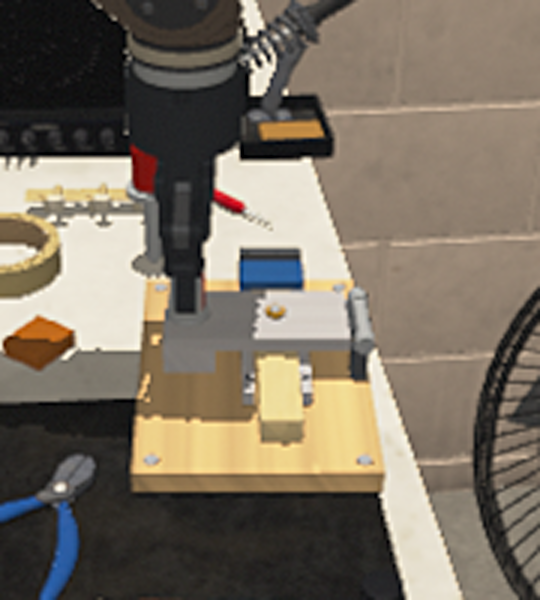

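View pics/w11.png

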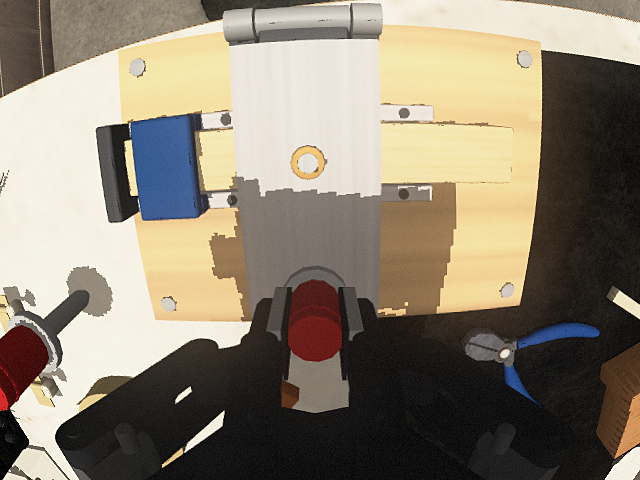

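```bash
python3 - <<'E'
from h import *
r.dwell(.5); d=r.capture('wrist')
for X in [(29,-100,35),(1,-100,35),(80,-130,16),(-80,-130,16)]: print(X,proj(d,J2W(*X),1))
print(r.get_position(),r.get_ft_force(),r.get_grip_width(),r.get_time_s())
print(r.place_of('wrist','lid_edge')[:1])
r.job_done()
E
```

```text
(29, -100, 35) [513.9833 129.2833]
(1, -100, 35) [510.7016 184.9708]
(80, -130, 16) [541.0342  42.0828]
(-80, -130, 16) [518.796  304.6344]
[0.4719 0.0051 0.0686] [-8.8281  0.455  15.5627] 0.01973098488003052 32.5583
[]
the job is handed in; nothing more can be done
```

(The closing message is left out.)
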